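# Count to the third bay and push the drive home

## Robot

A 6-joint arm with a two-finger parallel gripper is mounted at the origin on the work surface. World frame = base frame: x ahead of the robot, y to its left, z up, the work surface at z = 0. Lengths are in m, angles in degrees, forces in N, time in s.
With the tool pointing down it reaches from about 0.4 to 0.825 m from the base axis. Payload 7 kg.
Tool frame: the origin (TCP) lies at the very end of the fingers, on their centre line; the grasp point (between the pads) lies 19 mm behind it; z points along the fingers, y is the direction in which the jaws open and shut (so a half turn about z gives the same grasp; the last joint's range is limited). The gripper opens to 88 mm and grips with 3 to 60 N. Pads are 19 mm wide; open, the fingers measure 130 mm over their backs; the gripper's body (78 mm by 193 mm) begins 47 mm behind the grasp point.
Start: joints at [-51.503, 20.546, 0.682, 0, -70.136, -16.507], TCP at [0.253, -0.626, 0.227] pointing down, gripper open.
Joint ranges: [-176.03, 176.03], [-82.01, 121.73], [-58.28, 71.71], [-173.87, 95.51], [-174.79, -0.11], [-173.66, 173.66]. Speed limits (degrees/s): [136.94, 136.94, 172.46, 180, 180, 180].

## Interface

Orientations are given as [roll, pitch, yaw] about the fixed x, y, z axes, in that order (R = Rz(yaw) Ry(pitch) Rx(roll)).
In Python, from plant import get_obs, eyes, job gives the robot as it stands.
- The arm moves only by the tool send_rows, never from a script. Its argument "steps" is a list of rows, each an object of numbers: "x", "y", "z": the shift along the tool's x, y, z in m; "turn": the turn about the tool's z in degrees; "gripper": the opening, from 0 (shut) to 1 (fully open). A call has exactly 8 rows; each row shifts and turns the pose as measured when the row begins, along the tool's axes as they then stand; what a row does not reach is not made up. A row lasts 1/10 s, in which the tool goes at most 50 mm and 8.59 degrees, less where a joint would pass 70% of its speed; a pose out of reach is approached as far as the arm can. A call with a gripper value outside its range is refused whole. The fingers move at their own pace and stop on an object; the grip force is fixed at half the most. Time passes only in rows, so rows that do not move let the fingers close, or fill a call up. It gives the time, the measured TCP pose, the force and the opening at its end, in the units of the state.
- get_obs(): the state, without advancing time (a new reading comes with each control period).
- eyes.snapshot(name): name is "side" or "top" or "wrist"; returns a dict with "frame" (480x640x3 uint8, blue, green, red), "z_map" (480x640 float32, m along the optical axis (not along the pixel's ray), 0 where there is no reading), "intrinsics" (3x3 intrinsics, pixels), "dist_coeffs" ([k1, k2, p1, p2, k3] as OpenCV has them; the pictures are not rectified), "R" (3x3) and "t" (3): a world point X has camera coordinates R X + t. Camera axes: x right, y down, z forward; pixel columns grow to the right and rows downward; lengths in m; the calibration is good to about 2 mm. A picture is of the moment at which its call begins.
- job.close_job(): hands the job in, once; it reports no verdict.
The state is a dict: "clock": time; "joint_pos": joint angles; "qvel": joint speeds; "tau": joint torques, N m; "tool_pos": TCP position; "orientation": TCP orientation; "force": force on the tool from outside, world axes, zero at the start; "moment": the same for the moment, N m; "opening": finger opening in m.
Only numpy, scipy, OpenCV 4.12 (cv2) and the standard library are available. Lean on these libraries where they do the work, as an engineer would, in place of code of your own. Each camera call takes 0.05 s, during which the arm holds its last target.

## Task

The loose hard drive on the rack's front shelf goes into the third bay counted from the power-unit end of the rack, full and empty bays counting alike. Starting over the first bay at that end, run a closed fingertip along the top of the label rail over the first, second and third bays to count them off; then, without pinching or lifting it, gently push the drive over the shelf and squarely into that third bay until it is fully home against the connector. Take the hand away and leave everything else where it is, including the drive that is already in an end bay.

Things in the scene. Friction and masses are not known exactly. Their poses are not given: they have to be found in the camera images.
- rack: drive rack, fixed: grey steel base plate 300 x 480 x 6 mm (x -170 to +130) with four open bays side by side. Origin on the plate's underside (bench level), mid-row, in the plane of the bay mouths; x into the bays, y along the row, z up. In front of the mouths the plate is a flat rubber-lined shelf, top at z 6 mm, level with the bay floors. Bay centres at y +126, +42, -42, -126 mm
- bay_a (a point): middle of the mouth of the bay at rack y +126 mm, on its floor (z 6 mm). All bays: 78 mm clear between round 6 mm posts at rack x 4 mm, then thin dividers 20 mm high; at x 92 mm a black connector is the hard stop. A drive fully home has its centre at x 42 mm and its outer end at x -8 mm, 8 mm out of the mouth, in front of the rail
- bay_b (a point): middle of the mouth of the bay at rack y +42 mm, on its floor (z 6 mm). As bay_a
- bay_c (a point): middle of the mouth of the bay at rack y -42 mm, on its floor (z 6 mm). As bay_a
- bay_d (a point): middle of the mouth of the bay at rack y -126 mm, on its floor (z 6 mm). As bay_a
- rail_a: label rail over the bay at rack y +126 mm: fixed flat-topped bar, 10 mm wide, 8 mm high, 84 mm long along rack y; the four stretches join flush into one straight continuous rail above the mouths. Origin at the bar's centre, rack (8, +126, 37) mm; top at z 41, underside at z 33 mm; the drive passes beneath
- rail_b: label rail over the bay at rack y +42 mm: fixed flat-topped bar, 10 mm wide, 8 mm high, 84 mm long along rack y; the four stretches join flush into one straight continuous rail above the mouths. Origin at the bar's centre, rack (8, +42, 37) mm; top at z 41, underside at z 33 mm; the drive passes beneath
- rail_c: label rail over the bay at rack y -42 mm: fixed flat-topped bar, 10 mm wide, 8 mm high, 84 mm long along rack y; the four stretches join flush into one straight continuous rail above the mouths. Origin at the bar's centre, rack (8, -42, 37) mm; top at z 41, underside at z 33 mm; the drive passes beneath
- rail_d: label rail over the bay at rack y -126 mm: fixed flat-topped bar, 10 mm wide, 8 mm high, 84 mm long along rack y; the four stretches join flush into one straight continuous rail above the mouths. Origin at the bar's centre, rack (8, -126, 37) mm; top at z 41, underside at z 33 mm; the drive passes beneath
- power_unit: power unit, fixed at one end of the row (either end): bare steel box 110 x 50 mm, 48 mm high, with a rocker switch on its front and black vent slits on top; origin at the centre of its underside, on the rack's plate at rack x 50 mm, y +205 or -205 mm. The bay next to it is the first
- port_box: black port box, fixed at the other end of the row: 110 x 50 mm but only 22 mm high; origin at the centre of its underside
- drive: the loose hard drive: aluminium, white label and round steel hub on top, lying flat; 100 (x) x 70 (y) x 15 mm high, 0.14 to 0.28 kg. Origin at the centre of its underside; x points to its connector end, which faces the bays, turned up to 0.35 rad. Starts on the shelf, centre 75 to 90 mm before the mouths and up to 60 mm either side of mid-row
- other_drive: an identical drive already home in the bay at rack y +126 mm, which is the first or the fourth bay; to be left alone. Origin as for the loose drive
- screw_jar: small clear screw jar with white cap, 30 mm across, 32 mm high, standing on one end of the rack's shelf; origin at the centre of its underside. Bystander
- screwdriver: precision screwdriver 103 mm long, 12 mm thick, lying on the other end of the rack's shelf; origin about mid-length, underside. Bystander
- mouse: black computer mouse 100 x 56 x 31 mm on the bench; origin at the centre of its underside. Bystander
- mug: white mug 80 mm across, 92 mm high; origin at the centre of its underside. Bystander
- air_can: white spray can 66 mm across, 200 mm high; origin at the centre of its underside. Bystander
- parts_tray: small open grey parts tray 120 x 90 x 30 mm; origin at the centre of its underside. Bystander
- poe_injector: black power injector block 110 x 48 x 30 mm; origin at the centre of its underside. Bystander

How it is judged (in metres and radians):
On the way, in this order (a step that is already met when the one before it is completed fails the run):
1. a finger touches the top rail over the first bay, at the power-unit end (((y of power_unit in the frame of rack above 0 m and contact force between the fingers and rail_a above 0.3 N) or (y of power_unit in the frame of rack below 0 m and contact force between the fingers and rail_d above 0.3 N))), for 0.05 s.
2. running on, a finger touches the rail over the second bay (((y of power_unit in the frame of rack above 0 m and contact force between the fingers and rail_b above 0.3 N) or (y of power_unit in the frame of rack below 0 m and contact force between the fingers and rail_c above 0.3 N))), for 0.05 s.
3. and then over the third bay (((y of power_unit in the frame of rack above 0 m and contact force between the fingers and rail_c above 0.3 N) or (y of power_unit in the frame of rack below 0 m and contact force between the fingers and rail_b above 0.3 N))), for 0.05 s.
4. the drive has been pushed home into the third bay (x of drive in the frame of rack above 0.037 m and z of drive in the frame of rack below 0.011 m and angle between the x axis of drive and the x axis of rack, either way round below 0.12 rad and ((y of power_unit in the frame of rack above 0 m and y of drive in the frame of rack between -0.054 and -0.03 m) or (y of power_unit in the frame of rack below 0 m and y of drive in the frame of rack between 0.03 and 0.054 m))), for 0.2 s.
At the end, for the whole second after the job is handed in: The loose drive lies flat and at rest in the third bay from the power-unit end: within 5 mm of fully home, within 12 mm of the bay's centre line and 0.12 rad of square, after the rail was touched over bays one, two and three in that order (all of step 4 and linear speed of drive below 0.01 m/s).
It fails at once if the loose drive is lifted more than 8 mm off the shelf or tipped (z of drive in the frame of rack above 0.014 m or angle between drive's own z axis and vertical above 0.25 rad).
It fails at once if the loose drive is shoved or squeezed with more than 35 N (contact force between the fingers and drive above 35 N).
It fails at once if the drive already in the rack is moved more than 8 mm (distance of other_drive from where it was at the start of the episode above 0.008 m).
It fails at once if another loose thing is moved more than 20 mm (distance of any of screw_jar, screwdriver, mouse, mug, air_can, parts_tray, poe_injector from where it was at the start of the episode above 0.02 m).
It also fails if it takes over 72 s, if anything falls off the work surface, if the arm or the gripper's body presses on something with over 40 N, if the wrist force passes 120 N, or if a joint passes its speed limit or range.

## Working session

There is one attempt and no reset: what is moved stays moved. The work goes in short steps, Python scripts to look and compute and a tool call to move; the robot and the scene stay as the last step left them, time stands still between calls to the robot, and variables do not carry over. Pictures are saved under pics/ and viewed, and the job is handed in when it is done.

Besides the shell and the picture viewer there is one more tool, called after "Emit:" as name([rows], argument=value, ...), one row to a line, values as JSON. send_rows: Moves the arm, as the interface text tells. Its arguments: {"type":"object","properties":{"steps":{"type":"array"}},"required":["steps"]}

```bash
mkdir -p pics; ls; cat > h.py <<'E'
import numpy as np, cv2
from plant import get_obs, eyes, job
def snap(n):
    s=eyes.snapshot(n); return s
def pix2world(s,u,v,z=None):
    K=np.array(s["intrinsics"]);d=np.array(s["dist_coeffs"],float)
    p=cv2.undistortPoints(np.array([[[u,v]]],float),K,d)[0,0]
    R=np.array(s["R"]);t=np.array(s["t"]).ravel()
    ray=R.T@np.array([p[0],p[1],1]);c=-R.T@t
    if z is None:
        dz=s["z_map"][int(round(v)),int(round(u))]
        return c+ray*dz
    return c+ray*(z-c[2])/ray[2]
def w2p(s,X):
    R=np.array(s["R"],float);t=np.array(s["t"],float).ravel()
    r,_=cv2.Rodrigues(R)
    return cv2.projectPoints(np.array(X,float).reshape(-1,3),r,t,np.array(s["intrinsics"]),np.array(s["dist_coeffs"],float))[0].reshape(-1,2)
def save(s,name,crop=None,k=1):
    im=s["frame"]
    if crop: x0,y0,x1,y1=crop; im=im[y0:y1,x0:x1]
    if k!=1: im=cv2.resize(im,None,fx=k,fy=k,interpolation=cv2.INTER_CUBIC)
    cv2.imwrite("pics/"+name,im)
E
python3 - <<'E'
from h import *
import pickle
print(get_obs())
for n in("top","side"):
    s=snap(n); save(s,n+"0.png"); pickle.dump(s,open(n+"0.pkl","wb")); print(n,-np.array(s["R"]).T@np.array(s["t"]).ravel())
E
```

```text
pics
{'clock': 0.0, 'joint_pos': array([-5.15028234e+01,  2.05920713e+01,  6.33817557e-01, -2.01956102e-02,
       -7.01362152e+01, -1.65070570e+01]), 'qvel': array([-0.05417255,  0.03101731, -0.03388978,  0.00344541, -0.0028128 ,
       -0.05784834]), 'tau': array([ 3.03870647e-04, -5.82716775e+01,  2.93062162e+01,  6.99715465e+00,
        7.05628467e-03, -1.24163557e-04]), 'tool_pos': array([ 0.25254357, -0.62544585,  0.22561561]), 'orientation': array([ 1.79904030e+02, -8.64178377e-03, -1.58016751e+02]), 'force': array([0.14671099, 0.4872495 , 0.3432656 ]), 'moment': array([-0.00800787,  0.01884521,  0.04324349]), 'opening': 0.08729849604611363}
top [ 0.30191962 -0.01304162  1.54357458]
side [0.01193387 1.06574908 0.85028686]
```

View pics/top0.png

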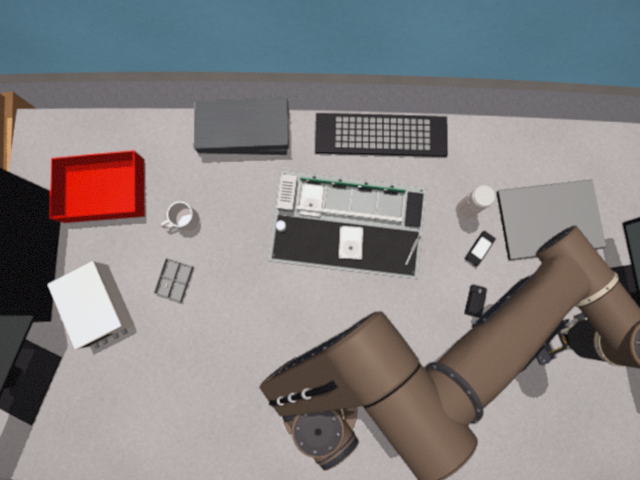

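View pics/side0.png

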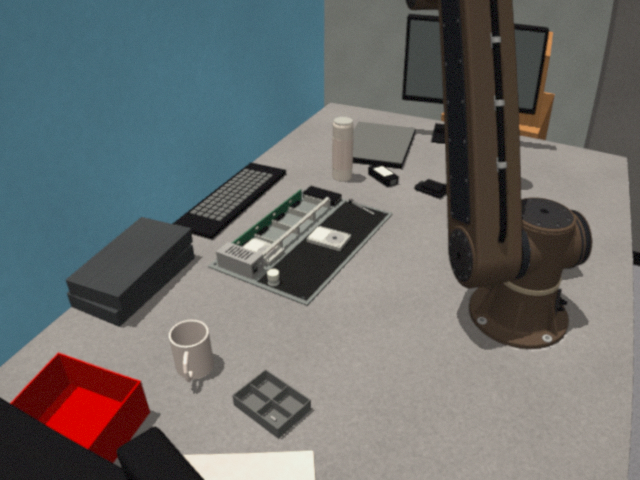

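Top view: the rack is at about (348,223) with its bays facing away from the robot. The power unit is at the left end (287,190), the installed drive is next to it (312,197), and the loose drive is on the shelf at (350,242). I'll enlarge this to measure it.

```bash
python3 - <<'E'
from h import *
import pickle
s=pickle.load(open("top0.pkl","rb")); save(s,"top0z.png",(260,160,440,285),4.4)
s=pickle.load(open("side0.pkl","rb")); save(s,"side0z.png",(200,170,400,310),4)
E
```

```text
(no output)
```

View pics/top0z.png

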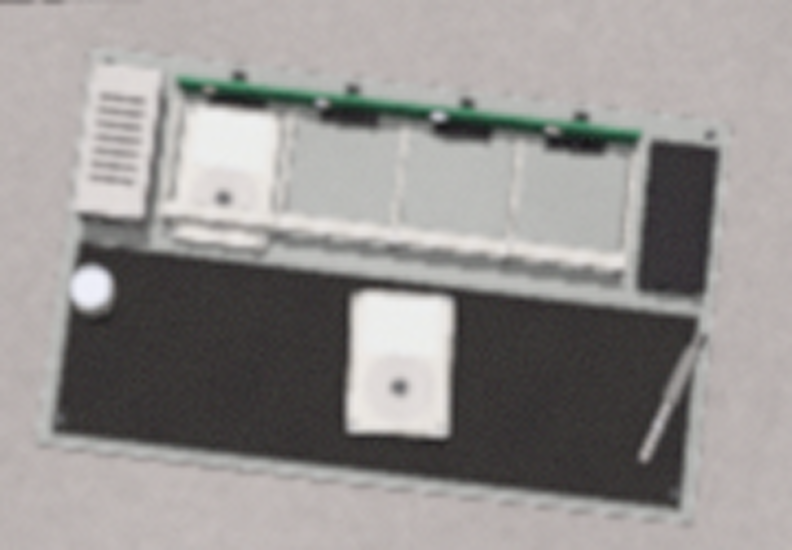

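View pics/side0z.png

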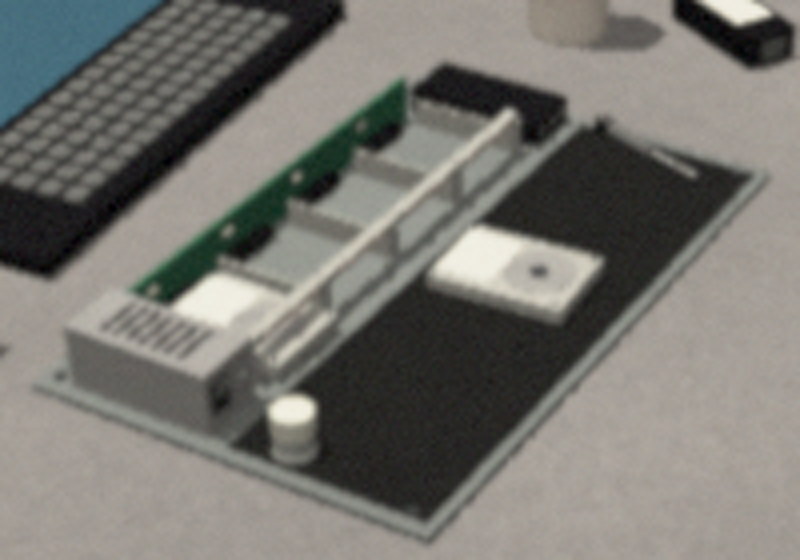

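```bash
cat >> h.py <<'E'
from scipy.optimize import least_squares
def rackT(p,X):
    X=np.array(X,float).reshape(-1,3);c,s_=np.cos(p[2]),np.sin(p[2])
    return np.c_[p[0]+c*X[:,0]-s_*X[:,1],p[1]+s_*X[:,0]+c*X[:,1],X[:,2]]
def rackInv(p,W):
    W=np.array(W,float).reshape(-1,3);c,s_=np.cos(p[2]),np.sin(p[2]);dx=W[:,0]-p[0];dy=W[:,1]-p[1]
    return np.c_[c*dx+s_*dy,-s_*dx+c*dy,W[:,2]]
def fit(s,obj,px,p0):
    f=lambda p:(w2p(s,rackT(p,obj))-np.array(px)).ravel()
    r=least_squares(f,p0,loss='soft_l1',f_scale=1.0); return r.x,f(r.x).reshape(-1,2)
E
python3 - <<'E'
from h import *
import pickle
s=pickle.load(open("top0.pkl","rb"))
k=4.4
z=lambda a:(np.array(a,float)+0.5)/k-0.5+[260,160]
obj=[[-.17,.24,.006],[-.17,-.24,.006],[.13,.24,.006],[.13,-.24,.006],[.105,.23,.054],[.105,.18,.054],[-.005,.18,.054],[-.005,.23,.054]]
px=z([[43,437],[688,518],[97,58],[725,135],[95,65],[163,70],[143,218],[77,214]])
p,r=fit(s,obj,px,[.65,-.05,-.1]); print(p,np.degrees(p[2]));print(r.round(2))
# depth checks
for n,uv in dict(plate=(380,105+60),pu=(120,140),drive=(400,320),drivehub=(400,385),rail=(395,238),jar=(92,285)).items():
    u,v=z(uv); w=pix2world(s,u,v); print(n,w.round(4),rackInv(p,w).round(4))
# drive corners top z .021
for c in [(353,292),(455,296),(450,437),(346,434)]:
    u,v=z(c); w=pix2world(s,u,v,.021); print(w.round(4),rackInv(p,w).round(4))
ov=s["frame"].copy()[160:285,260:440]; ov=cv2.resize(ov,None,fx=k,fy=k)
def dr(X,col):
    q=((w2p(s,rackT(p,X))-[260,160]+.5)*k-.5); cv2.polylines(ov,[q.round().astype(int)],True,col,1)
dr(np.array(obj)[[0,1,3,2]],(0,0,255)); dr(obj[4:],(0,255,0))
dr([[.003,.168,.041],[.013,.168,.041],[.013,-.168,.041],[.003,-.168,.041]],(255,0,0))
dr([[-.008,.161,.021],[.092,.161,.021],[.092,.091,.021],[-.008,.091,.021]],(255,0,255))
cv2.imwrite("pics/ov0.png",ov)
E
```

```text
[ 0.60429256 -0.0801436  -0.10083282] -5.777295069129413
[[-1.79  1.83]
 [ 1.41  2.37]
 [-0.97 -2.37]
 [ 2.05 -1.92]
 [ 0.11 -0.4 ]
 [ 0.26  0.34]
 [ 0.07  0.43]
 [-0.69 -0.6 ]]
plate [ 0.674  -0.0701  0.0027] [[0.0683 0.017  0.0027]]
pu [0.6755 0.1183 0.0536] [[0.0509 0.2046 0.0536]]
drive [ 0.5555 -0.0861  0.0197] [[-0.0479 -0.0109  0.0197]]
drivehub [ 0.5085 -0.0871  0.0165] [[-0.0946 -0.0166  0.0165]]
rail [ 0.6124 -0.0807  0.0361] [[0.0081 0.0003 0.0361]]
jar [0.5734 0.1364 0.0322] [[-0.0526  0.2123  0.0322]]
[ 0.5749 -0.0517  0.021 ] [[-0.0321  0.0253  0.021 ]]
[ 0.5739 -0.1255  0.021 ] [[-0.0257 -0.0482  0.021 ]]
[ 0.4712 -0.1234  0.021 ] [[-0.128  -0.0565  0.021 ]]
[ 0.4715 -0.0489  0.021 ] [[-0.1352  0.0177  0.021 ]]
```

View pics/ov0.png

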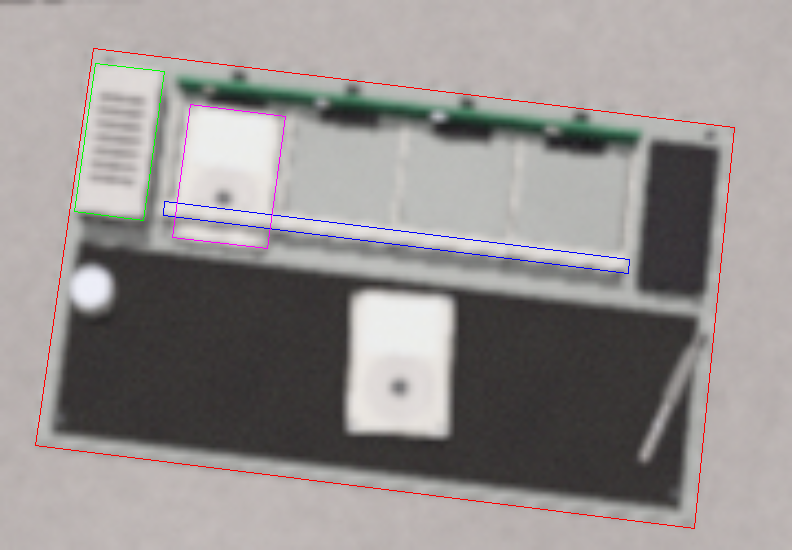

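The power unit is at rack +y, so the first bay is bay_a (the full one) and the third is bay_c (rack y -42). The loose drive is at about rack (-80, -15) mm, turned about +4.4°. The top camera only gives about 2.3 mm per pixel, so I'll refine these with the wrist camera. First I'll turn the tool square to the rack and close the fingers.

Emit:
send_rows([
  {"x":0,"y":0,"z":-0.01,"turn":-7.8,"gripper":0},
  {"x":0,"y":0,"z":-0.01,"turn":-7.8,"gripper":0},
  {"x":0,"y":0,"z":-0.01,"turn":-7.8,"gripper":0},
  {"x":0,"y":0,"z":-0.01,"turn":-7.8,"gripper":0},
  {"x":0,"y":0,"z":-0.01,"turn":-7.8,"gripper":0},
  {"x":0,"y":0,"z":-0.01,"turn":-7.8,"gripper":0},
  {"x":0,"y":0,"z":-0.01,"turn":-7.8,"gripper":0},
  {"x":0,"y":0,"z":-0.01,"turn":-7.8,"gripper":0},
])

```text
clock: 0.9
tool_pos: [0.2516, -0.6231, 0.3017]
orientation: [179.6, 0.7, -93.3]
force: [0.2, -0.2, -0.7]
opening: 0.0292
```

Emit:
send_rows([
  {"x":-0.033,"y":-0.014,"z":0,"turn":0,"gripper":0},
  {"x":-0.033,"y":-0.014,"z":0,"turn":0,"gripper":0},
  {"x":-0.033,"y":-0.014,"z":0,"turn":0,"gripper":0},
  {"x":-0.033,"y":-0.014,"z":0,"turn":0,"gripper":0},
  {"x":-0.033,"y":-0.014,"z":0,"turn":0,"gripper":0},
  {"x":-0.033,"y":-0.014,"z":0,"turn":0,"gripper":0},
  {"x":-0.033,"y":-0.014,"z":0,"turn":0,"gripper":0},
  {"x":-0.033,"y":-0.014,"z":0,"turn":0,"gripper":0},
])

```text
clock: 1.7
tool_pos: [0.3785, -0.359, 0.3005]
orientation: [179.3, 0.9, -93.3]
force: [0.6, 0.8, 0.1]
opening: 0.0003
```

Emit:
send_rows([
  {"x":-0.033,"y":-0.014,"z":0,"turn":0,"gripper":0},
  {"x":-0.033,"y":-0.014,"z":0,"turn":0,"gripper":0},
  {"x":-0.033,"y":-0.014,"z":0,"turn":0,"gripper":0},
  {"x":-0.033,"y":-0.014,"z":0,"turn":0,"gripper":0},
  {"x":-0.033,"y":-0.014,"z":0,"turn":0,"gripper":0},
  {"x":-0.033,"y":-0.014,"z":0,"turn":0,"gripper":0},
  {"x":-0.033,"y":-0.014,"z":0,"turn":0,"gripper":0},
  {"x":0,"y":0,"z":0,"turn":2,"gripper":0},
])

```text
clock: 2.5
tool_pos: [0.4923, -0.1202, 0.3014]
orientation: [179.2, 1.0, -95.2]
force: [-0.3, -0.2, 0.0]
opening: 0.0005
```

```bash
python3 - <<'E'
from h import *
import pickle
o=get_obs();print(o['clock'],o['tool_pos'],o['orientation'],o['force'],o['joint_pos'])
s=snap("wrist"); save(s,"w1.png"); pickle.dump(s,open("w1.pkl","wb")); print(-np.array(s["R"]).T@np.array(s["t"]).ravel(),s["R"])
E
```

```text
2.5 [ 0.49228902 -0.12016866  0.30142852] [179.16074683   0.98459831 -95.17402817] [-0.29285811 -0.20021101  0.01532164] [  7.59746049   2.69844763 -11.86013762  -1.18053279 -76.04522868
 -12.4735382 ]
[ 0.4877719  -0.19771419  0.45812897] [[-0.99584348  0.08991673  0.01451713]
 [ 0.09023498  0.95230514  0.29150055]
 [ 0.01238604  0.29159888 -0.9564605 ]]
```

View pics/w1.png

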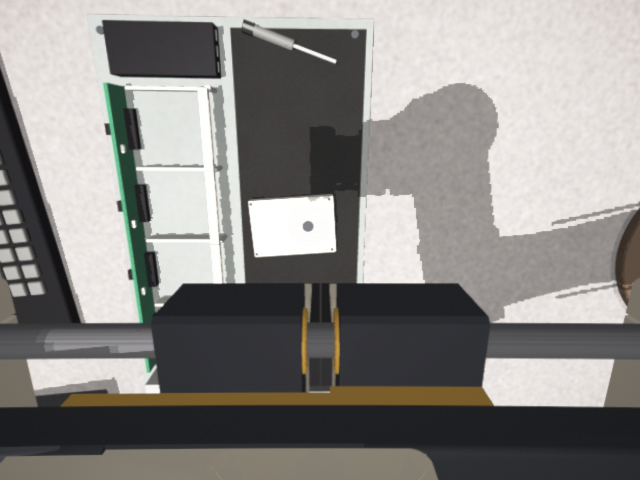

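```bash
python3 - <<'E'
from h import *
import pickle
s=pickle.load(open("w1.pkl","rb")); save(s,"w1z.png",(80,5,280,155),4); save(s,"w1y.png",(180,150,380,290),4)
E
```

```text
(no output)
```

View pics/w1z.png

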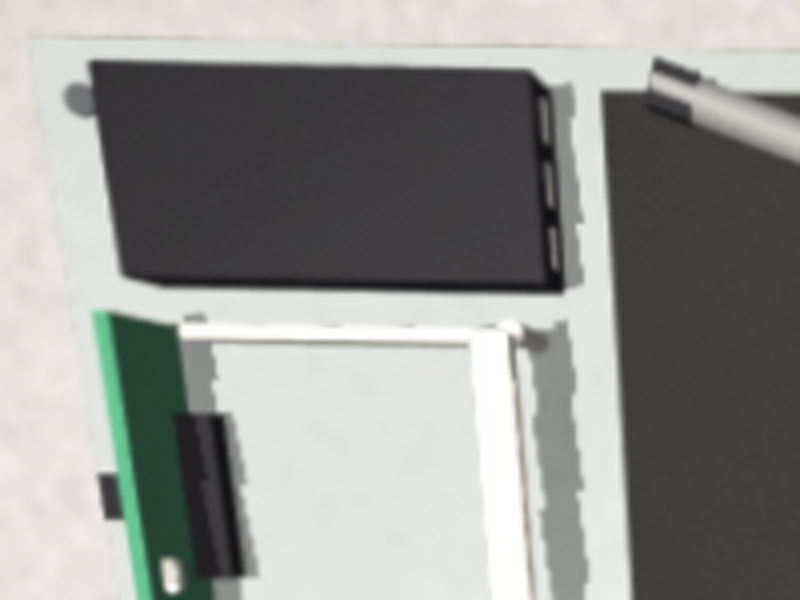

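View pics/w1y.png

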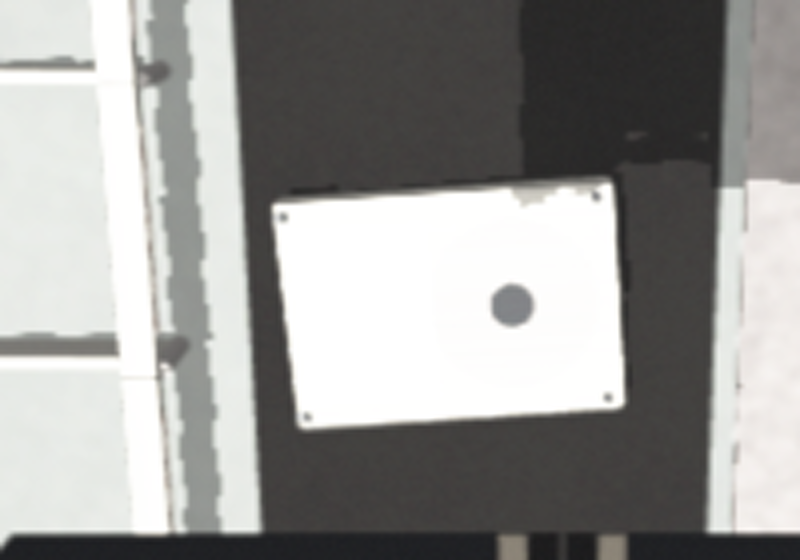

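```bash
python3 - <<'E'
from h import *
import pickle
s=pickle.load(open("w1.pkl","rb"))
za=lambda a:(np.array(a,float)+.5)/4-.5+[80,5]
zb=lambda a:(np.array(a,float)+.5)/4-.5+[180,150]
obj=[[.13,-.24,.006],[.105,-.23,.028],[-.005,-.23,.028],[.013,-.168,.041],[.003,-.168,.041],[.013,0,.041],[.003,0,.041],[.013,-.084,.041],[.003,-.084,.041],[-.17,-.24,.006]]
px=np.r_[za([[30,38],[92,62],[530,72],[472,335],[510,338]]),zb([[119,377],[157,377],[97,79],[136,79]]),[[373,19]]]
p,r=fit(s,obj,px,[.604,-.08,-.1]); print(p.round(4),np.degrees(p[2]));print(r.round(2))
obs=[]
for c in [(272,203),(613,178),(624,408),(300,430)]:
    w=pix2world(s,*zb(c),.021); obs.append(rackInv(p,w)[0]); print(w.round(4),obs[-1].round(4), pix2world(s,*zb(np.array(c)+(0,0))).round(4))
o=np.array(obs);print("ctr",o.mean(0),"yaw",np.degrees(np.arctan2(*(o[0]+o[3]-o[1]-o[2])[1::-1])))
print([np.linalg.norm(o[i]-o[i-1]).round(4) for i in range(4)])
w=pix2world(s,*zb((140,200)));print("rail top depth",w,rackInv(p,w))
w=pix2world(s,*za((120,400)));print("pcb",w,rackInv(p,w))
np.save("rack.npy",p)
for X in ([.008,.126,.041],[.008,-.042,.041]): print(rackT(p,X).round(4))
E
```

```text
[ 0.6069 -0.0774 -0.0973] -5.574916640369693
[[-0.67 -0.26]
 [-1.35 -0.43]
 [ 0.98 -0.42]
 [-0.61 -0.68]
 [-0.23 -1.29]
 [ 0.86  0.91]
 [ 0.09  0.93]
 [ 0.26  1.77]
 [-0.22  1.84]
 [ 1.31  0.09]]
[ 0.5734 -0.1227  0.021 ] [-0.0289 -0.0483  0.021 ] [ 0.5765 -0.12    0.0053]
[ 0.4734 -0.1208  0.021 ] [-0.1286 -0.0562  0.021 ] [ 0.4729 -0.1184  0.007 ]
[ 0.4757 -0.0499  0.021 ] [-0.1332  0.0147  0.021 ] [ 0.4752 -0.044   0.0038]
[ 0.5752 -0.0522  0.021 ] [-0.034  0.022  0.021] [ 0.578  -0.0474  0.0065]
ctr [-0.08120293 -0.01694915  0.021     ] yaw 4.372485206929495
[np.float64(0.0705), np.float64(0.1), np.float64(0.071), np.float64(0.0995)]
rail top depth [ 0.6065955  -0.12983367  0.03813482] [[ 0.00480776 -0.05219675  0.03813482]]
pcb [ 0.69459046 -0.23718922  0.04196052] [[ 0.1028158  -0.15049605  0.04196052]]
[[0.6271 0.0472 0.041 ]]
[[ 0.6108 -0.12    0.041 ]]
```

Emit:
send_rows([
  {"x":-0.0224,"y":-0.015,"z":0.02,"turn":0.4,"gripper":0},
  {"x":-0.0224,"y":-0.015,"z":0.02,"turn":0,"gripper":0},
  {"x":-0.0224,"y":-0.015,"z":0.025,"turn":0,"gripper":0},
  {"x":-0.0224,"y":-0.015,"z":0.03,"turn":0,"gripper":0},
  {"x":-0.0224,"y":-0.015,"z":0.03,"turn":0,"gripper":0},
  {"x":-0.0224,"y":-0.015,"z":0.03,"turn":0,"gripper":0},
  {"x":-0.0224,"y":-0.015,"z":0.03,"turn":0,"gripper":0},
  {"x":-0.0224,"y":-0.015,"z":0.025,"turn":0,"gripper":0},
])

```text
clock: 3.35
tool_pos: [0.6307, 0.0501, 0.0903]
orientation: [179.6, 1.0, -95.8]
force: [1.1, 0.1, 0.3]
opening: 0.0004
```

Emit:
send_rows([
  {"x":0,"y":0,"z":0.0,"turn":0,"gripper":0},
  {"x":0,"y":0,"z":0.0,"turn":0,"gripper":0},
  {"x":0,"y":0,"z":0.0,"turn":0,"gripper":0},
  {"x":0,"y":0,"z":0.0,"turn":0,"gripper":0},
  {"x":0,"y":0,"z":0,"turn":0,"gripper":0},
  {"x":0,"y":0,"z":0,"turn":0,"gripper":0},
  {"x":0,"y":0,"z":0,"turn":0,"gripper":0},
  {"x":0,"y":0,"z":0,"turn":0,"gripper":0},
])

```text
clock: 4.15
tool_pos: [0.6299, 0.0481, 0.0889]
orientation: [179.4, 0.9, -95.8]
force: [-0.2, -0.9, -0.6]
opening: 0.0007
```

```bash
cat >> h.py <<'E'
def go(target_rack,yaw_rack=None,p=None):
    p=np.load("rack.npy") if p is None else p
    from scipy.spatial.transform import Rotation as Ro
    o=get_obs(); Rm=Ro.from_euler('xyz',o['orientation'],degrees=True).as_matrix()
    d=Rm.T@(rackT(p,target_rack)[0]-o['tool_pos'])
    print("clk",o['clock'],"tcp rack",rackInv(p,o['tool_pos']).round(4),"ori",o['orientation'].round(2),"yaw_rack",round(o['orientation'][2]-np.degrees(p[2]),2),"F",o['force'].round(2),"open",o['opening'])
    print("tool delta",d.round(4),"per8",(d/8).round(4))
E
python3 -c "
from h import *
go([.008,.126,.041])"
```

```text
clk 4.15 tcp rack [[0.0107 0.1271 0.0889]] ori [179.45   0.95 -95.82] yaw_rack -90.24 F [-0.24 -0.94 -0.59] open 0.0007372663988784719
tool delta [0.0019 0.0022 0.0479] per8 [0.0002 0.0003 0.006 ]
```

Emit:
send_rows([
  {"x":0.001,"y":0.001,"z":0.008,"turn":0,"gripper":0},
  {"x":0.001,"y":0.001,"z":0.008,"turn":0,"gripper":0},
  {"x":0,"y":0,"z":0.008,"turn":0,"gripper":0},
  {"x":0,"y":0,"z":0.006,"turn":0,"gripper":0},
  {"x":0,"y":0,"z":0.005,"turn":0,"gripper":0},
  {"x":0,"y":0,"z":0.004,"turn":0,"gripper":0},
  {"x":0,"y":0,"z":0,"turn":0,"gripper":0},
  {"x":0,"y":0,"z":0,"turn":0,"gripper":0},
])

```text
clock: 4.95
tool_pos: [0.6264, 0.0468, 0.0452]
orientation: [179.3, 0.9, -95.8]
force: [0.2, 0.4, -0.3]
opening: 0.0007
```

```bash
python3 -c "
from h import *
go([.008,.126,.041])
s=snap('side');save(s,'s1.png',(200,150,400,300),4)"
```

```text
clk 4.95 tcp rack [[0.0074 0.1255 0.0452]] ori [179.34   0.9  -95.81] yaw_rack -90.24 F [ 0.18  0.41 -0.3 ] open 0.0007131241260795048
tool delta [-0.0005 -0.0007  0.0042] per8 [-0.0001 -0.0001  0.0005]
```

View pics/s1.png

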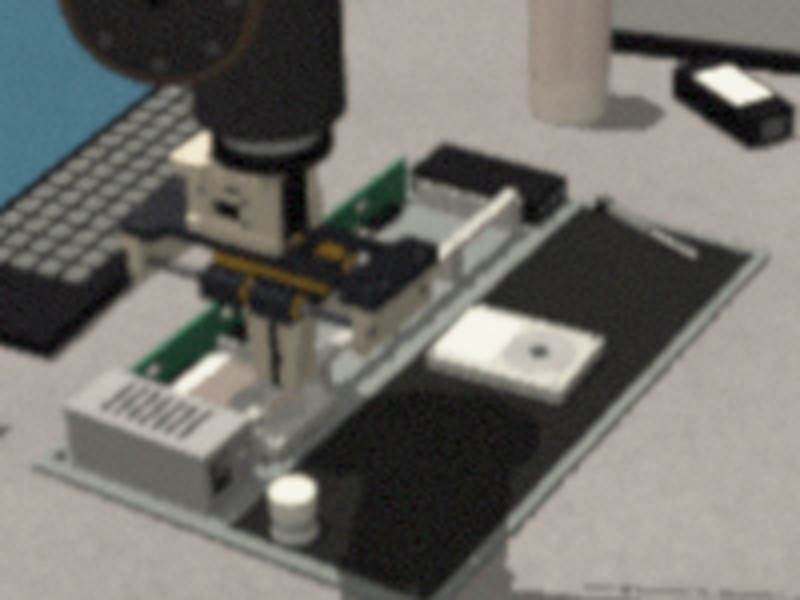

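The closed fingertip is right over the rail of the first bay, beside the power unit, about 4 mm above it. Next I'll lower it gently until it touches.

Emit:
send_rows([
  {"x":0,"y":0,"z":0.0015,"turn":0,"gripper":0},
  {"x":0,"y":0,"z":0.0015,"turn":0,"gripper":0},
  {"x":0,"y":0,"z":0.0015,"turn":0,"gripper":0},
  {"x":0,"y":0,"z":0.0015,"turn":0,"gripper":0},
  {"x":0,"y":0,"z":0.0015,"turn":0,"gripper":0},
  {"x":0,"y":0,"z":0.0015,"turn":0,"gripper":0},
  {"x":0,"y":0,"z":0.0015,"turn":0,"gripper":0},
  {"x":0,"y":0,"z":0.0015,"turn":0,"gripper":0},
])

```text
clock: 5.8
tool_pos: [0.6271, 0.0471, 0.0413]
orientation: [179.6, 0.9, -95.6]
force: [-4.6, 1.1, 12.4]
opening: 0.0001
```

Emit:
send_rows([
  {"x":0.01,"y":0,"z":0.001,"turn":0,"gripper":0},
  {"x":0.01,"y":0,"z":0.001,"turn":0,"gripper":0},
  {"x":0.01,"y":0,"z":0.001,"turn":0,"gripper":0},
  {"x":0.01,"y":0,"z":0.001,"turn":0,"gripper":0},
  {"x":0.01,"y":0,"z":0.001,"turn":0,"gripper":0},
  {"x":0.01,"y":0,"z":0.001,"turn":0,"gripper":0},
  {"x":0.01,"y":0,"z":0.001,"turn":0,"gripper":0},
  {"x":0.01,"y":0,"z":0.001,"turn":0,"gripper":0},
])

```text
clock: 6.6
tool_pos: [0.6304, -0.0272, 0.0413]
orientation: [-179.0, 1.6, -95.3]
force: [-0.1, 5.9, 9.3]
opening: 0.0005
```

```bash
python3 -c "
from h import *
go([.008,-.042,.041])"
```

```text
clk 6.6 tcp rack [[0.0185 0.0523 0.0413]] ori [-178.98    1.63  -95.27] yaw_rack -89.7 F [-0.1   5.9   9.31] open 0.00048232535523639713
tool delta [ 0.0942  0.011  -0.0026] per8 [ 0.0118  0.0014 -0.0003]
```

Emit:
send_rows([
  {"x":0.01,"y":0.003,"z":0.0006,"turn":0,"gripper":0},
  {"x":0.01,"y":0.003,"z":0.0006,"turn":0,"gripper":0},
  {"x":0.01,"y":0.003,"z":0.0006,"turn":0,"gripper":0},
  {"x":0.01,"y":0.003,"z":0.0006,"turn":0,"gripper":0},
  {"x":0.01,"y":0.003,"z":0.0006,"turn":0,"gripper":0},
  {"x":0.01,"y":0.003,"z":0.0006,"turn":0,"gripper":0},
  {"x":0.01,"y":0.002,"z":0.0008,"turn":0,"gripper":0},
  {"x":0.01,"y":0.002,"z":0.0008,"turn":0,"gripper":0},
])

```text
clock: 7.4
tool_pos: [0.6127, -0.104, 0.0415]
orientation: [-177.4, 2.1, -95.0]
force: [0.6, 5.4, 8.2]
opening: 0.0005
```

```bash
python3 -c "
from h import *
go([.008,-.042,.041])"
```

```text
clk 7.4 tcp rack [[ 0.0083 -0.0259  0.0415]] ori [-177.44    2.1   -95.  ] yaw_rack -89.43 F [0.55 5.39 8.19] open 0.0005308912228524812
tool delta [ 0.0161  0.0005 -0.0001] per8 [ 0.002   0.0001 -0.    ]
```

Emit:
send_rows([
  {"x":0.005,"y":0,"z":0.0006,"turn":0,"gripper":0},
  {"x":0.005,"y":0,"z":0.0006,"turn":0,"gripper":0},
  {"x":0.004,"y":0,"z":0.0006,"turn":0,"gripper":0},
  {"x":0,"y":0,"z":-0.005,"turn":0,"gripper":0},
  {"x":0,"y":0,"z":-0.01,"turn":0,"gripper":0},
  {"x":0,"y":0,"z":-0.02,"turn":0,"gripper":0},
  {"x":0,"y":0,"z":-0.02,"turn":0,"gripper":0},
  {"x":0,"y":0,"z":0,"turn":0,"gripper":0},
])

```text
clock: 8.2
tool_pos: [0.6075, -0.1222, 0.0985]
orientation: [-177.4, 2.1, -95.1]
force: [0.1, 0.3, 0.4]
opening: 0.0002
```

```bash
python3 -c "
from h import *
go([-.08,.06,.06])"
```

```text
clk 8.2 tcp rack [[ 0.005  -0.0445  0.0985]] ori [-177.4     2.12  -95.09] yaw_rack -89.51 F [0.13 0.25 0.43] open 0.00015442613640881804
tool delta [-0.1037  0.086   0.0385] per8 [-0.013   0.0107  0.0048]
```

The finger ran over all three stretches of rail, in order, at about 8 to 12 N. Next it goes to the +y side of the drive for the sideways push.

Emit:
send_rows([
  {"x":-0.012,"y":0.011,"z":0.002,"turn":0,"gripper":0},
  {"x":-0.012,"y":0.011,"z":0.002,"turn":0,"gripper":0},
  {"x":-0.012,"y":0.011,"z":0.003,"turn":0,"gripper":0},
  {"x":-0.012,"y":0.011,"z":0.005,"turn":0,"gripper":0},
  {"x":-0.012,"y":0.011,"z":0.005,"turn":0,"gripper":0},
  {"x":-0.012,"y":0.011,"z":0.005,"turn":0,"gripper":0},
  {"x":-0.012,"y":0.011,"z":0.005,"turn":0,"gripper":0},
  {"x":-0.011,"y":0.011,"z":0.005,"turn":0,"gripper":0},
])

```text
clock: 9.0
tool_pos: [0.5187, -0.0124, 0.0617]
orientation: [-177.8, 2.0, -95.2]
force: [0.1, 0.2, 0.5]
opening: 0.0002
```

```bash
python3 -c "
from h import *
go([-.081,.048,.013])"
```

```text
clk 9.0 tcp rack [[-0.0941  0.0562  0.0617]] ori [-177.78    2.03  -95.18] yaw_rack -89.6 F [0.1  0.21 0.45] open 0.000210543244199948
tool delta [ 0.01   -0.0112  0.0488] per8 [ 0.0012 -0.0014  0.0061]
```

Emit:
send_rows([
  {"x":0,"y":-0.003,"z":0.01,"turn":0,"gripper":0},
  {"x":0,"y":-0.003,"z":0.01,"turn":0,"gripper":0},
  {"x":0,"y":-0.002,"z":0.01,"turn":0,"gripper":0},
  {"x":0,"y":-0.002,"z":0.007,"turn":0,"gripper":0},
  {"x":0,"y":-0.001,"z":0.004,"turn":0,"gripper":0},
  {"x":0,"y":0,"z":0.003,"turn":0,"gripper":0},
  {"x":0,"y":0,"z":0.001,"turn":0,"gripper":0},
  {"x":0,"y":0,"z":0,"turn":0,"gripper":0},
])

```text
clock: 9.8
tool_pos: [0.5283, -0.0111, 0.011]
orientation: [-178.1, 1.9, -95.1]
force: [1.3, 0.7, -0.9]
opening: 0.0004
```

```bash
python3 -c "
from h import *
import pickle
go([-.081,.0025,.013])
s=snap('wrist');save(s,'w2.png');pickle.dump(s,open('w2.pkl','wb'))"
```

```text
clk 9.8 tcp rack [[-0.0846  0.0583  0.011 ]] ori [-178.1     1.91  -95.09] yaw_rack -89.52 F [ 1.26  0.71 -0.87] open 0.00039501424870176904
tool delta [ 0.0558 -0.0033 -0.0038] per8 [ 0.007  -0.0004 -0.0005]
```

View pics/w2.png

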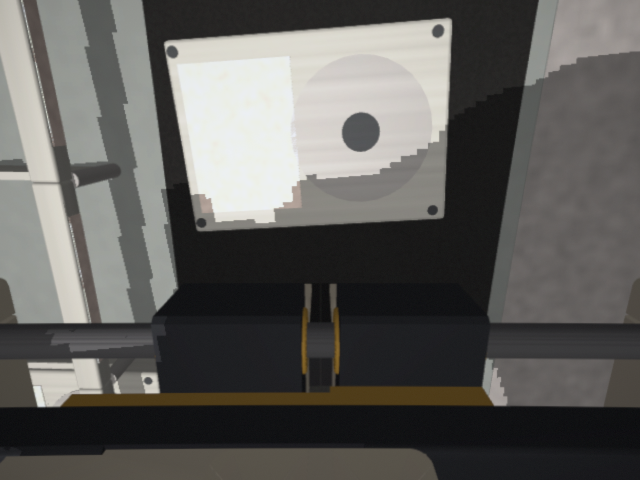

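Emit:
send_rows([
  {"x":0.006,"y":-0.001,"z":-0.0008,"turn":0,"gripper":0},
  {"x":0.006,"y":-0.001,"z":-0.0008,"turn":0,"gripper":0},
  {"x":0.006,"y":-0.001,"z":-0.0005,"turn":0,"gripper":0},
  {"x":0.004,"y":0,"z":-0.0003,"turn":0,"gripper":0},
  {"x":0.003,"y":0,"z":-0.0002,"turn":0,"gripper":0},
  {"x":0.003,"y":0,"z":-0.0002,"turn":0,"gripper":0},
  {"x":0.003,"y":0,"z":-0.0002,"turn":0,"gripper":0},
  {"x":0.003,"y":0,"z":-0.0002,"turn":0,"gripper":0},
])

```text
clock: 10.65
tool_pos: [0.5291, -0.0481, 0.0149]
orientation: [-177.9, 2.0, -95.1]
force: [1.0, 1.1, -0.7]
opening: 0.0001
```

```bash
python3 -c "
from h import *
import pickle
go([-.081,.0025,.013])
s=snap('wrist');save(s,'w3.png');pickle.dump(s,open('w3.pkl','wb'))"
```

```text
clk 10.65 tcp rack [[-0.0802  0.0216  0.0149]] ori [-177.92    1.99  -95.1 ] yaw_rack -89.52 F [ 0.96  1.11 -0.71] open 0.00011532217831302483
tool delta [0.0191 0.001  0.0012] per8 [0.0024 0.0001 0.0002]
```

View pics/w3.png

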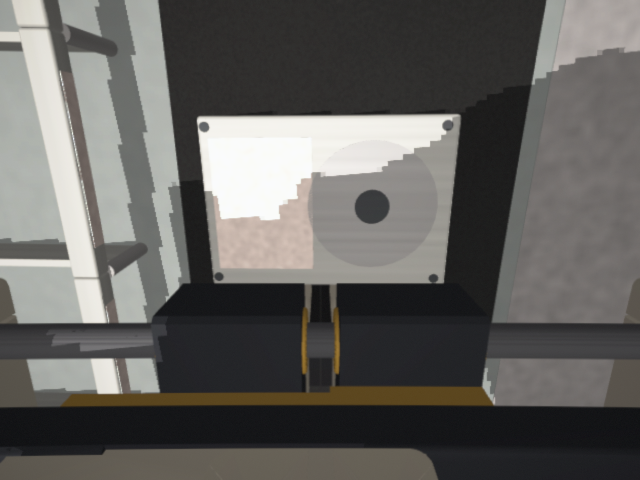

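```bash
cat > dm.py <<'E'
from h import *
import pickle,sys
def meas(f,cs,z=.021):
    s=pickle.load(open(f,"rb"));p=np.load("rack.npy")
    o=np.array([rackInv(p,pix2world(s,*c,z))[0] for c in cs]);print((o*1e3).round(1).tolist());return o
E
python3 -c "
from dm import *
o=meas('w3.pkl',[(197.5,117),(460,115),(443.5,282),(213,283.5)])
print('ctr',o.mean(0),'yaw',np.degrees(np.arctan2(*(o[0]+o[3]-o[1]-o[2])[1::-1])))
# check rack pose: rail joints y=0 and y=-84 
o=meas('w3.pkl',[(75,278),(103,276),(22,27),(61,27)],.041)
s=pickle.load(open('w3.pkl','rb'));p=np.load('rack.npy');print(w2p(s,rackT(p,[[.013,0,.041],[.003,0,.041],[.013,-.084,.041],[.003,-.084,.041],[.004,-.042,.006]])))
save(s,'w3z.png',(0,0,200,150),4)
"
```

```text
[[-33.1, -59.2, 21.0], [-131.4, -60.5, 21.0], [-132.6, 6.7, 21.0], [-33.4, 9.7, 21.0]]
ctr [-0.08261922 -0.02584835  0.021     ] yaw 1.2710103389616043
[[12.1, -0.7, 41.0], [1.3, -1.7, 41.0], [11.5, -84.5, 41.0], [-0.6, -84.7, 41.0]]
[[ 73.00480739 279.55876635]
 [ 99.24287775 280.04961207]
 [ 17.55998368  28.86862423]
 [ 49.97776706  29.42098489]
 [128.12348323 158.10601902]]
```

View pics/w3z.png

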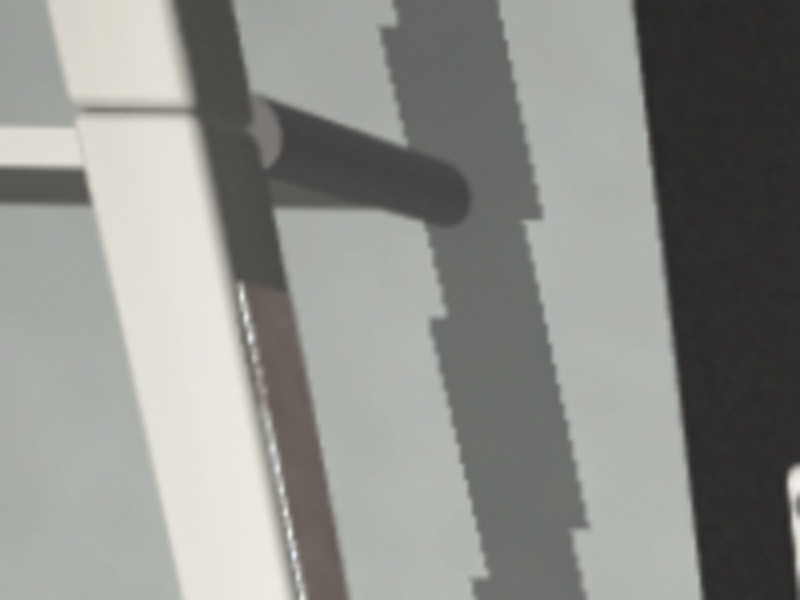

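Emit:
send_rows([
  {"x":0.002,"y":0,"z":0,"turn":0.2,"gripper":0},
  {"x":0.003,"y":0,"z":0,"turn":0.2,"gripper":0},
  {"x":0.003,"y":0,"z":0,"turn":0.1,"gripper":0},
  {"x":0.003,"y":0,"z":0,"turn":0,"gripper":0},
  {"x":0.002,"y":0,"z":0,"turn":0,"gripper":0},
  {"x":0.001,"y":0,"z":0,"turn":0,"gripper":0},
  {"x":0,"y":0,"z":0,"turn":0,"gripper":0},
  {"x":0,"y":0,"z":0,"turn":0,"gripper":0},
])

```text
clock: 11.5
tool_pos: [0.5284, -0.063, 0.0149]
orientation: [-177.9, 2.0, -95.6]
force: [1.1, 0.9, 1.8]
opening: 0.0004
```

```bash
python3 -c "
from h import *
import pickle
go([-.081,.004,.013])
s=snap('wrist');save(s,'w4.png',None,1.25);pickle.dump(s,open('w4.pkl','wb'))"
```

```text
clk 11.5 tcp rack [[-0.0795  0.0067  0.0149]] ori [-177.86    2.05  -95.63] yaw_rack -90.05 F [1.06 0.95 1.81] open 0.000435118671870266
tool delta [0.0028 0.0016 0.0017] per8 [0.0003 0.0002 0.0002]
```

View pics/w4.png

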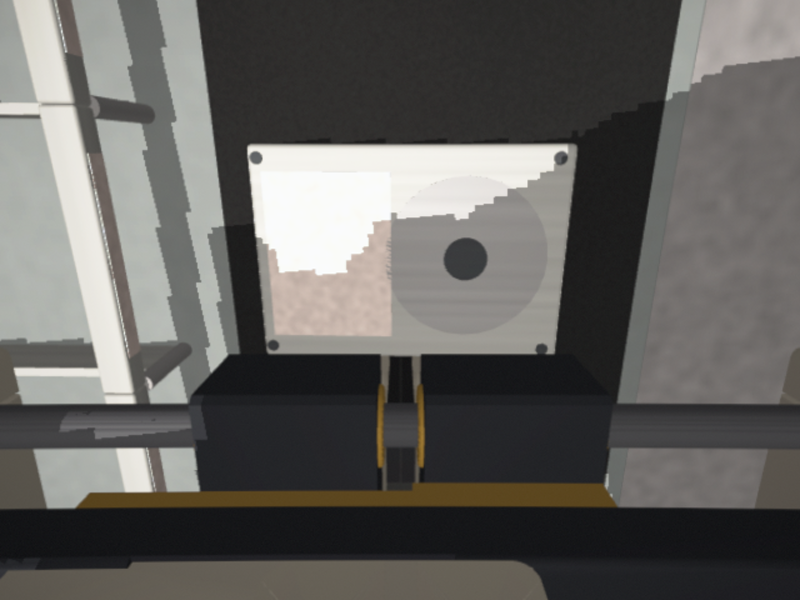

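```bash
python3 -c "
from dm import *
z=lambda a:((np.array(a,float)+.5)/1.25-.5)
o=meas('w4.pkl',[z(c) for c in [(248,145),(577,145)]])
o=meas('w4.pkl',[z(c) for c in [(41,103),(82,104),(105,394),(131,394)]],.041)
"
```

```text
[[-33.5, -74.9, 21.0], [-131.9, -74.6, 21.0]]
[[11.9, -84.7, 41.0], [1.3, -84.5, 41.0], [12.3, -0.6, 41.0], [4.1, -0.8, 41.0]]
```

Emit:
send_rows([
  {"x":0.002,"y":0,"z":0,"turn":0,"gripper":0},
  {"x":0.001,"y":0,"z":0,"turn":0,"gripper":0},
  {"x":0,"y":0,"z":0,"turn":0,"gripper":0},
  {"x":0,"y":0,"z":0,"turn":0,"gripper":0},
  {"x":0,"y":0,"z":0,"turn":0,"gripper":0},
  {"x":0,"y":0,"z":0,"turn":0,"gripper":0},
  {"x":0,"y":0,"z":0,"turn":0,"gripper":0},
  {"x":0,"y":0,"z":0,"turn":0,"gripper":0},
])

```text
clock: 12.35
tool_pos: [0.5282, -0.066, 0.0148]
orientation: [-177.8, 2.0, -95.6]
force: [0.5, 0.9, 1.5]
opening: 0.0001
```

```bash
python3 -c "
from h import *
import pickle
go([-.081,.06,.075])
s=snap('wrist');save(s,'w5.png',(150,80,500,300),2.2);pickle.dump(s,open('w5.pkl','wb'))"
```

```text
clk 12.35 tcp rack [[-0.0794  0.0037  0.0148]] ori [-177.85    2.04  -95.6 ] yaw_rack -90.02 F [0.47 0.87 1.54] open 0.0001377265193640663
tool delta [-0.0584 -0.0005 -0.0582] per8 [-0.0073 -0.0001 -0.0073]
```

View pics/w5.png

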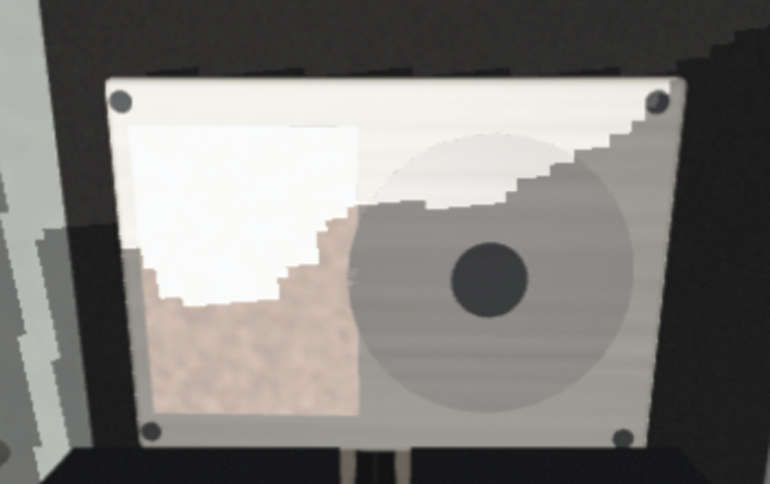

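Emit:
send_rows([
  {"x":-0.008,"y":0,"z":0,"turn":0,"gripper":0},
  {"x":-0.012,"y":0,"z":-0.003,"turn":0,"gripper":0},
  {"x":-0.012,"y":0,"z":-0.015,"turn":0,"gripper":0},
  {"x":-0.01,"y":0,"z":-0.02,"turn":0,"gripper":0},
  {"x":0,"y":0,"z":-0.03,"turn":0,"gripper":0},
  {"x":0,"y":0,"z":-0.03,"turn":-8,"gripper":0.2},
  {"x":0,"y":0,"z":0,"turn":-8,"gripper":0.2},
  {"x":0,"y":0,"z":0,"turn":-8,"gripper":0.2},
])

```text
clock: 13.2
tool_pos: [0.5265, -0.0216, 0.1179]
orientation: [-177.5, 0.9, -70.9]
force: [-0.4, -0.7, -0.1]
opening: 0.0158
```

Emit:
send_rows([
  {"x":0,"y":0,"z":0,"turn":-8,"gripper":0.2},
  {"x":0,"y":0,"z":0,"turn":-8,"gripper":0.2},
  {"x":0,"y":0,"z":0,"turn":-8,"gripper":0.2},
  {"x":0,"y":0,"z":0,"turn":-8,"gripper":0.2},
  {"x":0,"y":0,"z":0,"turn":-8,"gripper":0.2},
  {"x":0,"y":0,"z":0,"turn":-8,"gripper":0.2},
  {"x":0,"y":0,"z":0,"turn":-8,"gripper":0.2},
  {"x":0,"y":0,"z":0,"turn":0,"gripper":0.2},
])

```text
clock: 14.0
tool_pos: [0.5254, -0.0154, 0.1203]
orientation: [-177.9, -1.7, -12.2]
force: [-0.1, -0.4, -0.4]
opening: 0.0173
```

```bash
python3 -c "
from dm import *
z=lambda a:((np.array(a,float)+.5)/2.2-.5)+[150,80]
meas('w5.pkl',[z(c) for c in [(107,79),(686,79)]])
go([-.165,-.042,.08])
s=snap('wrist');save(s,'w6.png');pickle.dump(s,open('w6.pkl','wb'))"
```

```text
[[-33.4, -78.0, 21.0], [-131.7, -77.7, 21.0]]
clk 14.0 tcp rack [[-0.0871  0.0538  0.1203]] ori [-177.93   -1.68  -12.18] yaw_rack -6.61 F [-0.12 -0.42 -0.35] open 0.017314515665020958
tool delta [-0.0675  0.1055  0.0345] per8 [-0.0084  0.0132  0.0043]
```

View pics/w6.png

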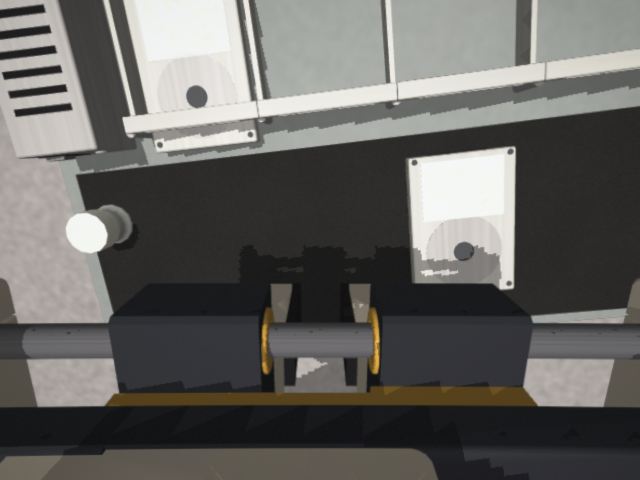

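Emit:
send_rows([
  {"x":0,"y":0,"z":0,"turn":-6.6,"gripper":0.2},
  {"x":0,"y":0,"z":0,"turn":0,"gripper":0.2},
  {"x":-0.013,"y":0.016,"z":0,"turn":0,"gripper":0.2},
  {"x":-0.013,"y":0.016,"z":0,"turn":0,"gripper":0.2},
  {"x":-0.013,"y":0.016,"z":0,"turn":0,"gripper":0.2},
  {"x":-0.013,"y":0.016,"z":0,"turn":0,"gripper":0.2},
  {"x":-0.013,"y":0.016,"z":0,"turn":0,"gripper":0.2},
  {"x":-0.013,"y":0.016,"z":0,"turn":0,"gripper":0.2},
])

```text
clock: 14.85
tool_pos: [0.4302, -0.1057, 0.1141]
orientation: [-178.1, -1.8, -7.0]
force: [-0.0, 1.0, -0.1]
opening: 0.0173
```

```bash
python3 -c "
from dm import *
go([-.165,-.0425,.013])
s=snap('wrist');save(s,'w7.png');pickle.dump(s,open('w7.pkl','wb'))"
```

```text
clk 14.85 tcp rack [[-0.1731 -0.0454  0.1141]] ori [-178.1    -1.84   -7.05] yaw_rack -1.47 F [-0.01  1.03 -0.13] open 0.017317868927707338
tool delta [0.0048 0.0003 0.1014] per8 [0.0006 0.     0.0127]
```

View pics/w7.png

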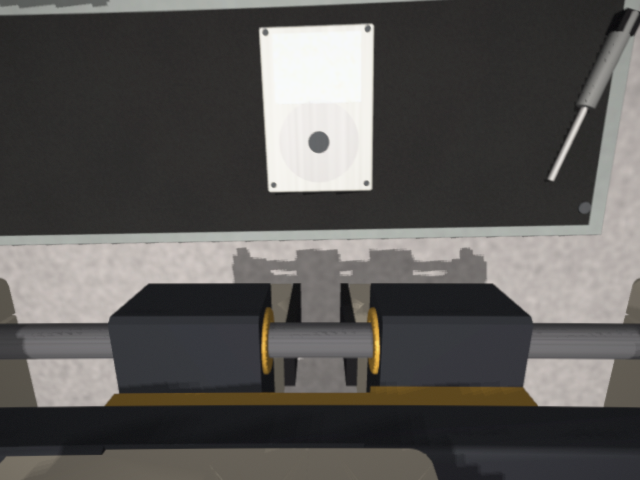

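Emit:
send_rows([
  {"x":0.002,"y":0,"z":0.017,"turn":-0.8,"gripper":0.2},
  {"x":0.002,"y":0,"z":0.017,"turn":-0.7,"gripper":0.2},
  {"x":0.001,"y":0,"z":0.017,"turn":0,"gripper":0.2},
  {"x":0,"y":0,"z":0.017,"turn":0,"gripper":0.2},
  {"x":0,"y":0,"z":0.014,"turn":0,"gripper":0.2},
  {"x":0,"y":0,"z":0.008,"turn":0,"gripper":0.2},
  {"x":0,"y":0,"z":0.003,"turn":0,"gripper":0.2},
  {"x":0,"y":0,"z":0,"turn":0,"gripper":0.2},
])

```text
clock: 15.7
tool_pos: [0.4302, -0.1119, 0.0204]
orientation: [-178.1, -2.1, -6.2]
force: [-0.3, 0.3, 0.6]
opening: 0.0174
```

```bash
python3 -c "
from dm import *
go([-.146,-.0425,.013])
s=snap('wrist');save(s,'w8.png',None,1.25);pickle.dump(s,open('w8.pkl','wb'))"
```

```text
clk 15.7 tcp rack [[-0.1725 -0.0515  0.0204]] ori [-178.07   -2.1    -6.2 ] yaw_rack -0.62 F [-0.27  0.26  0.62] open 0.017391258140430514
tool delta [ 0.0261 -0.009   0.0087] per8 [ 0.0033 -0.0011  0.0011]
```

View pics/w8.png

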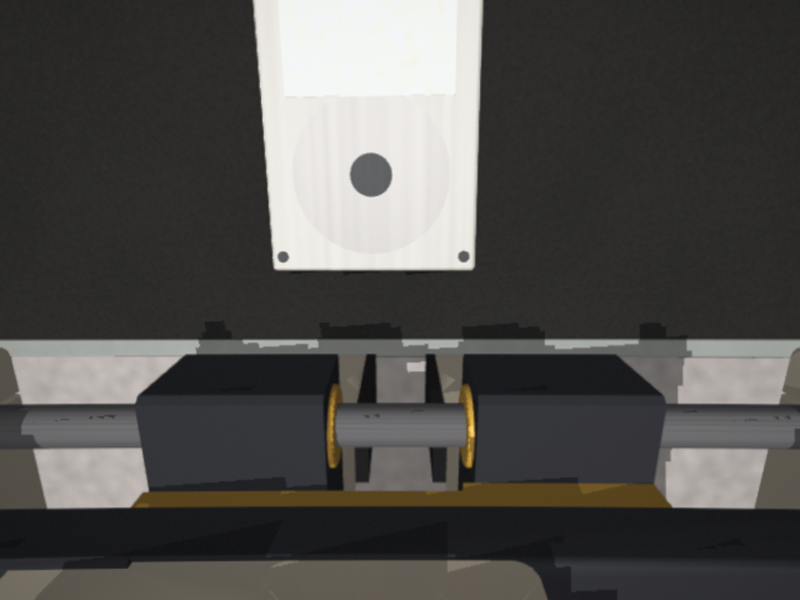

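Emit:
send_rows([
  {"x":0,"y":-0.003,"z":0.003,"turn":-0.3,"gripper":0.2},
  {"x":0,"y":-0.003,"z":0.003,"turn":-0.3,"gripper":0.2},
  {"x":0.003,"y":-0.002,"z":0.001,"turn":0,"gripper":0.2},
  {"x":0.004,"y":-0.001,"z":0,"turn":0,"gripper":0.2},
  {"x":0.004,"y":0,"z":0,"turn":0,"gripper":0.2},
  {"x":0.003,"y":0,"z":0,"turn":0,"gripper":0.2},
  {"x":0,"y":0,"z":0,"turn":0,"gripper":0.2},
  {"x":0,"y":0,"z":0,"turn":0,"gripper":0.2},
])

```text
clock: 16.55
tool_pos: [0.449, -0.1029, 0.0161]
orientation: [-178.0, -2.4, -5.5]
force: [0.4, 0.4, -0.6]
opening: 0.0172
```

```bash
python3 -c "
from dm import *
go([-.146,-.0425,.013])
"
```

```text
clk 16.55 tcp rack [[-0.1547 -0.0407  0.0161]] ori [-178.04   -2.4    -5.48] yaw_rack 0.09 F [ 0.41  0.41 -0.63] open 0.017211104083537314
tool delta [0.0086 0.002  0.0034] per8 [0.0011 0.0002 0.0004]
```

Emit:
send_rows([
  {"x":0.002,"y":0.001,"z":0.0015,"turn":0,"gripper":0.2},
  {"x":0.002,"y":0.001,"z":0.0015,"turn":0,"gripper":0.2},
  {"x":0.003,"y":0,"z":0.0005,"turn":0,"gripper":0.2},
  {"x":0.003,"y":0,"z":0.0003,"turn":0,"gripper":0.2},
  {"x":0.003,"y":0,"z":0.0002,"turn":0,"gripper":0.2},
  {"x":0.003,"y":0,"z":0.0002,"turn":0,"gripper":0.2},
  {"x":0.003,"y":0,"z":0.0002,"turn":0,"gripper":0.2},
  {"x":0.003,"y":0,"z":0.0002,"turn":0,"gripper":0.2},
])

```text
clock: 17.35
tool_pos: [0.4701, -0.1077, 0.0114]
orientation: [-178.1, -2.2, -5.5]
force: [-1.7, 0.3, 1.6]
opening: 0.0173
```

```bash
python3 -c "
from dm import *
go([-.070,-.0425,.013])
s=snap('wrist');save(s,'w9.png',None,1.25);pickle.dump(s,open('w9.pkl','wb'))
"
```

```text
clk 17.35 tcp rack [[-0.1332 -0.0434  0.0114]] ori [-178.07   -2.17   -5.54] yaw_rack 0.04 F [-1.7   0.34  1.63] open 0.017266258722658506
tool delta [ 0.0632 -0.0008  0.0008] per8 [ 0.0079 -0.0001  0.0001]
```

View pics/w9.png

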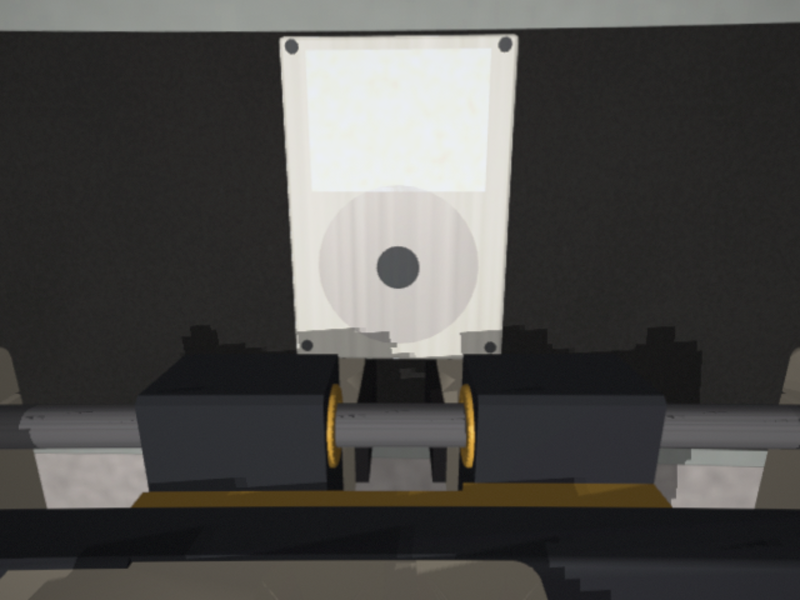

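```bash
python3 -c "
from dm import *
z=lambda a:((np.array(a,float)+.5)/1.25-.5)
o=meas('w9.pkl',[z(c) for c in [(280,38),(518,36),(502,354),(297,354)]])
print(o.mean(0),np.degrees(np.arctan2(-(o[0]-o[1])[0],(o[0]-o[1])[1])))"
```

```text
[[-23.1, -9.2, 21.0], [-23.1, -77.9, 21.0], [-119.5, -78.7, 21.0], [-120.5, -9.0, 21.0]]
[-0.07157209 -0.04368324  0.021     ] 0.020314082377988575
```

Emit:
send_rows([
  {"x":0.003,"y":-0.0002,"z":0,"turn":0,"gripper":0.2},
  {"x":0.003,"y":-0.0002,"z":0,"turn":0,"gripper":0.2},
  {"x":0.003,"y":-0.0002,"z":0,"turn":0,"gripper":0.2},
  {"x":0.003,"y":-0.0002,"z":0,"turn":0,"gripper":0.2},
  {"x":0.003,"y":-0.0002,"z":0,"turn":0,"gripper":0.2},
  {"x":0.002,"y":-0.0002,"z":0,"turn":0,"gripper":0.2},
  {"x":0.001,"y":0,"z":0,"turn":0,"gripper":0.2},
  {"x":0,"y":0,"z":0,"turn":0,"gripper":0.2},
])

```text
clock: 18.2
tool_pos: [0.4912, -0.1081, 0.0121]
orientation: [-178.1, -2.3, -5.5]
force: [-0.0, -0.8, 0.3]
opening: 0.0176
```

```bash
python3 -c "
from dm import *
go([-.018,-.0425,.013])
s=snap('wrist');save(s,'w10.png',None,1.25);pickle.dump(s,open('w10.pkl','wb'))
"
```

```text
clk 18.2 tcp rack [[-0.1122 -0.0418  0.0121]] ori [-178.06   -2.25   -5.52] yaw_rack 0.06 F [-0.05 -0.85  0.29] open 0.017580608270119737
tool delta [0.0941 0.0009 0.0028] per8 [0.0118 0.0001 0.0003]
```

View pics/w10.png

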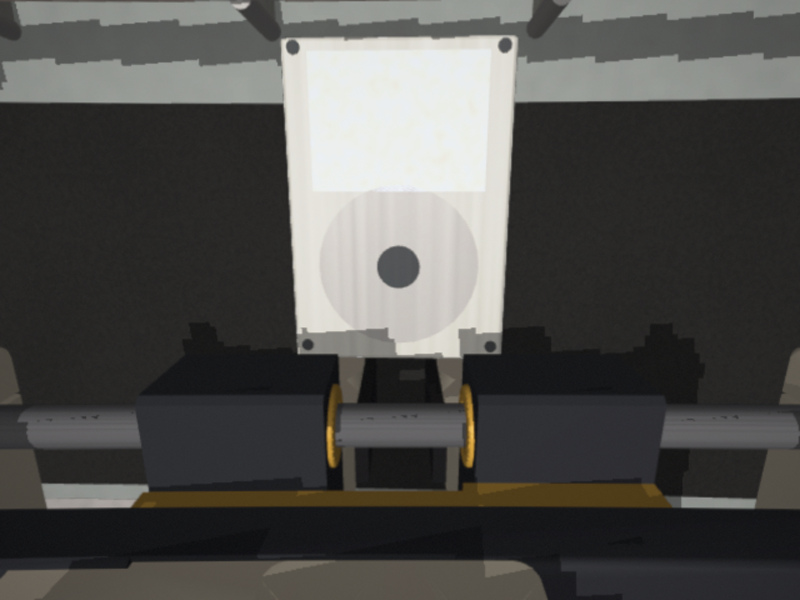

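```bash
python3 -c "
from dm import *
z=lambda a:((np.array(a,float)+.5)/1.25-.5)
o=meas('w10.pkl',[z(c) for c in [(282,38),(518,36)]])
s=pickle.load(open('w10.pkl','rb')); save(s,'w10z.png',(180,0,460,70),2.8)
p=np.load('rack.npy'); print(((w2p(s,rackT(p,[[.001,0,.006],[.004,-.003,.006],[.001,-.084,.006],[.004,-.081,.006]]))-[180,0])*2.8).round(1))
"
```

```text
[[-1.9, -7.9, 21.0], [-1.9, -76.4, 21.0]]
[[100.4  94.5]
 [119.7  71.1]
 [689.3  90.1]
 [669.4  66.5]]
```

View pics/w10z.png

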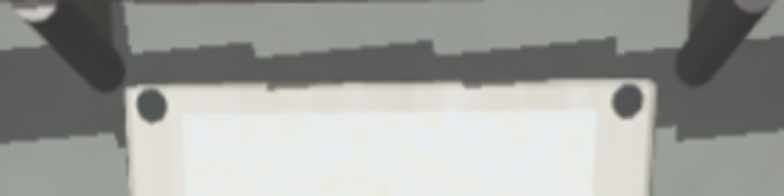

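Emit:
send_rows([
  {"x":0.002,"y":0,"z":0.0001,"turn":0,"gripper":0.2},
  {"x":0.003,"y":0,"z":0.0001,"turn":0,"gripper":0.2},
  {"x":0.003,"y":0,"z":0.0001,"turn":0,"gripper":0.2},
  {"x":0.003,"y":0,"z":0.0001,"turn":0,"gripper":0.2},
  {"x":0.003,"y":0,"z":0.0001,"turn":0,"gripper":0.2},
  {"x":0.003,"y":0,"z":0.0001,"turn":0,"gripper":0.2},
  {"x":0.003,"y":0,"z":0.0001,"turn":0,"gripper":0.2},
  {"x":0.003,"y":0,"z":0.0001,"turn":0,"gripper":0.2},
])

```text
clock: 19.05
tool_pos: [0.5153, -0.1105, 0.0122]
orientation: [-178.1, -2.2, -5.5]
force: [-1.9, 0.2, 0.5]
opening: 0.0177
```

```bash
python3 -c "
from dm import *
go([-.018,-.0425,.013])
s=snap('wrist');save(s,'w11.png',None,1.25);pickle.dump(s,open('w11.pkl','wb'))
"
```

```text
clk 19.05 tcp rack [[-0.088  -0.0418  0.0122]] ori [-178.07   -2.21   -5.52] yaw_rack 0.06 F [-1.86  0.19  0.46] open 0.017739598106155344
tool delta [0.0699 0.0008 0.0019] per8 [0.0087 0.0001 0.0002]
```

View pics/w11.png

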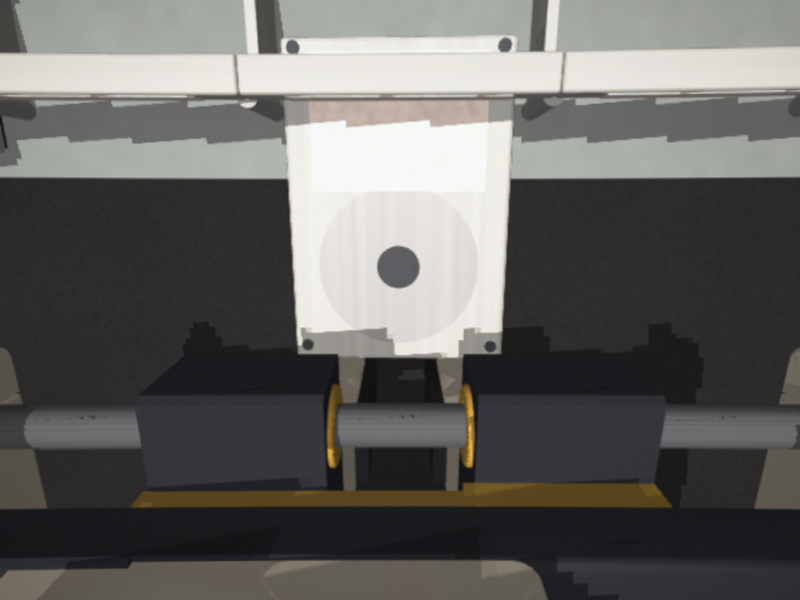

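The drive is centred and square under the third rail stretch: the rail joints are at columns 237 and 563, and the drive spans 285 to 512. I'll keep pushing.

Emit:
send_rows([
  {"x":0.003,"y":0,"z":0.0001,"turn":0,"gripper":0.2},
  {"x":0.004,"y":0,"z":0.0001,"turn":0,"gripper":0.2},
  {"x":0.004,"y":0,"z":0.0001,"turn":0,"gripper":0.2},
  {"x":0.004,"y":0,"z":0.0001,"turn":0,"gripper":0.2},
  {"x":0.004,"y":0,"z":0.0001,"turn":0,"gripper":0.2},
  {"x":0.004,"y":0,"z":0.0001,"turn":0,"gripper":0.2},
  {"x":0.004,"y":0,"z":0.0001,"turn":0,"gripper":0.2},
  {"x":0.004,"y":0,"z":0.0001,"turn":0,"gripper":0.2},
])

```text
clock: 19.9
tool_pos: [0.5494, -0.1137, 0.0125]
orientation: [-178.1, -2.2, -5.5]
force: [0.1, -0.0, -0.4]
opening: 0.0177
```

```bash
python3 -c "
from dm import *
go([-.018,-.0425,.013])
s=snap('wrist');save(s,'w12.png',None,1.25);pickle.dump(s,open('w12.pkl','wb'))
"
```

```text
clk 19.9 tcp rack [[-0.0537 -0.0417  0.0125]] ori [-178.07   -2.24   -5.51] yaw_rack 0.06 F [ 0.06 -0.03 -0.39] open 0.017658274942329424
tool delta [0.0357 0.0009 0.0009] per8 [0.0045 0.0001 0.0001]
```

View pics/w12.png

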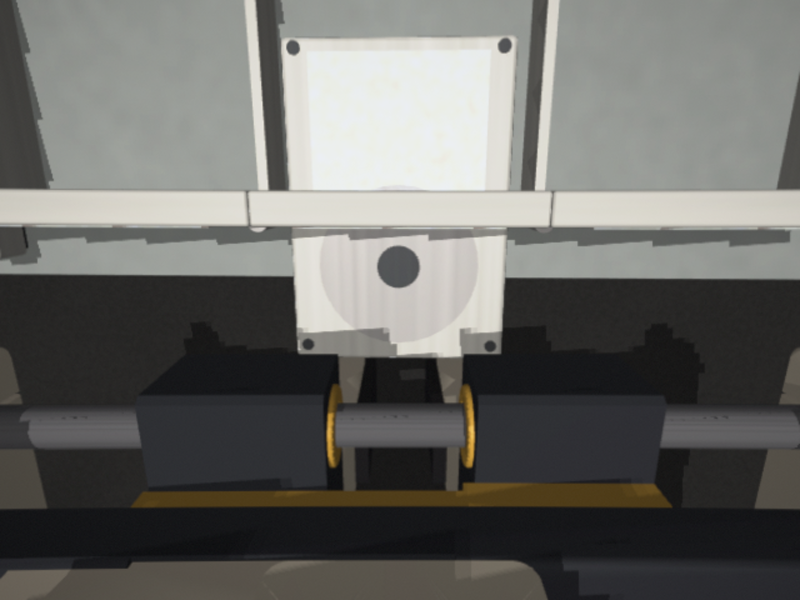

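Emit:
send_rows([
  {"x":0.003,"y":0,"z":0.0001,"turn":0,"gripper":0.2},
  {"x":0.004,"y":0,"z":0.0001,"turn":0,"gripper":0.2},
  {"x":0.004,"y":0,"z":0.0001,"turn":0,"gripper":0.2},
  {"x":0.004,"y":0,"z":0.0001,"turn":0,"gripper":0.2},
  {"x":0.004,"y":0,"z":0.0001,"turn":0,"gripper":0.2},
  {"x":0.003,"y":0,"z":0.0001,"turn":0,"gripper":0.2},
  {"x":0.002,"y":0,"z":0.0001,"turn":0,"gripper":0.2},
  {"x":0.002,"y":0,"z":0.0001,"turn":0,"gripper":0.2},
])

```text
clock: 20.75
tool_pos: [0.5778, -0.1165, 0.0128]
orientation: [-178.1, -2.2, -5.5]
force: [-3.0, 0.8, 2.4]
opening: 0.0174
```

Emit:
send_rows([
  {"x":0.0015,"y":0,"z":0.0001,"turn":0,"gripper":0.2},
  {"x":0.001,"y":0,"z":0,"turn":0,"gripper":0.2},
  {"x":0.001,"y":0,"z":0,"turn":0,"gripper":0.2},
  {"x":0.001,"y":0,"z":0,"turn":0,"gripper":0.2},
  {"x":0.001,"y":0,"z":0,"turn":0,"gripper":0.2},
  {"x":0.001,"y":0,"z":0,"turn":0,"gripper":0.2},
  {"x":0.001,"y":0,"z":0,"turn":0,"gripper":0.2},
  {"x":0.0005,"y":0,"z":0,"turn":0,"gripper":0.2},
])

```text
clock: 21.55
tool_pos: [0.5845, -0.1172, 0.0127]
orientation: [-178.1, -2.0, -5.5]
force: [-3.3, 1.0, 1.8]
opening: 0.0176
```

```bash
python3 -c "
from dm import *
go([-.018,-.0425,.013])
s=snap('wrist');save(s,'w13.png',None,1.25);pickle.dump(s,open('w13.pkl','wb'))
"
```

```text
clk 21.55 tcp rack [[-0.0184 -0.0417  0.0127]] ori [-178.08   -2.02   -5.53] yaw_rack 0.05 F [-3.31  1.01  1.81] open 0.01762701375436072
tool delta [ 0.0004  0.0007 -0.0003] per8 [ 0.0001  0.0001 -0.    ]
```

View pics/w13.png

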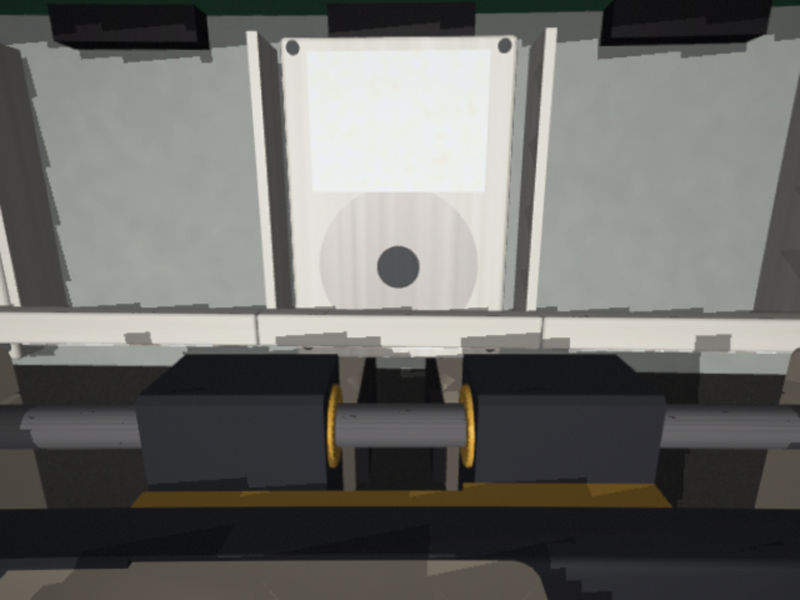

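Emit:
send_rows([
  {"x":0.001,"y":0,"z":0,"turn":0,"gripper":0.2},
  {"x":0.001,"y":0,"z":0,"turn":0,"gripper":0.2},
  {"x":0.001,"y":0,"z":0,"turn":0,"gripper":0.2},
  {"x":0.001,"y":0,"z":0,"turn":0,"gripper":0.2},
  {"x":0.001,"y":0,"z":0,"turn":0,"gripper":0.2},
  {"x":0.001,"y":0,"z":0,"turn":0,"gripper":0.2},
  {"x":0.001,"y":0,"z":0,"turn":0,"gripper":0.2},
  {"x":0.001,"y":0,"z":0,"turn":0,"gripper":0.2},
])

```text
clock: 22.4
tool_pos: [0.5844, -0.1172, 0.0126]
orientation: [-178.1, -1.2, -5.6]
force: [-5.9, 2.3, 5.8]
opening: 0.0174
```

```bash
python3 -c "
from dm import *
go([-.018,-.0425,.013])
s=snap('wrist');save(s,'w14.png',(200,0,440,180),3.3);pickle.dump(s,open('w14.pkl','wb'))
"
```

```text
clk 22.4 tcp rack [[-0.0185 -0.0418  0.0126]] ori [-178.09   -1.23   -5.57] yaw_rack 0.0 F [-5.86  2.34  5.78] open 0.01736200230261323
tool delta [ 0.0005  0.0007 -0.0004] per8 [ 0.0001  0.0001 -0.    ]
```

View pics/w14.png

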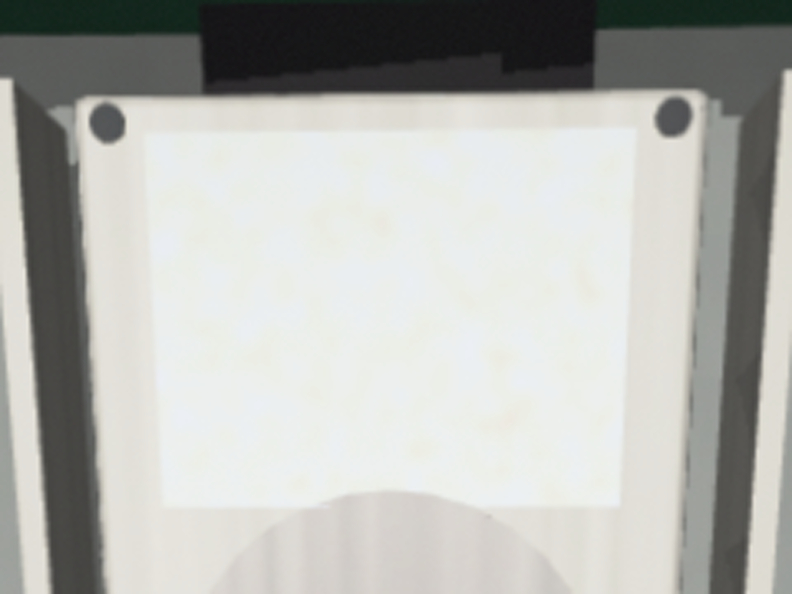

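The tool no longer moves forward (x -18.4, then -18.5 mm, after 8 pushes) at about 6 N, and the drive's edge sits against the connector. Backing straight off.

Emit:
send_rows([
  {"x":-0.004,"y":0,"z":0,"turn":0,"gripper":0.2},
  {"x":-0.01,"y":0,"z":-0.001,"turn":0,"gripper":0.2},
  {"x":-0.015,"y":0,"z":-0.002,"turn":0,"gripper":0.2},
  {"x":-0.02,"y":0,"z":-0.005,"turn":0,"gripper":0.2},
  {"x":-0.015,"y":0,"z":-0.02,"turn":0,"gripper":0.2},
  {"x":-0.01,"y":0,"z":-0.04,"turn":0,"gripper":0.2},
  {"x":0,"y":0,"z":-0.045,"turn":0,"gripper":0.2},
  {"x":0,"y":0,"z":-0.045,"turn":0,"gripper":0.2},
])

```text
clock: 23.25
tool_pos: [0.5, -0.1149, 0.1676]
orientation: [-178.2, -1.0, -5.6]
force: [2.3, 0.1, -1.0]
opening: 0.0176
```

Emit:
send_rows([
  {"x":0,"y":0,"z":-0.03,"turn":0,"gripper":0.2},
  {"x":0,"y":0,"z":-0.03,"turn":0,"gripper":0.2},
  {"x":0,"y":0,"z":-0.01,"turn":0,"gripper":0.2},
  {"x":0,"y":0,"z":0,"turn":0,"gripper":0.2},
  {"x":0,"y":0,"z":0,"turn":0,"gripper":0.2},
  {"x":0,"y":0,"z":0,"turn":0,"gripper":0.2},
  {"x":0,"y":0,"z":0,"turn":0,"gripper":0.2},
  {"x":0,"y":0,"z":0,"turn":0,"gripper":0.2},
])

```text
clock: 24.05
tool_pos: [0.4985, -0.1172, 0.2447]
orientation: [-178.0, -1.8, -5.6]
force: [0.5, -0.7, 0.4]
opening: 0.0172
```

```bash
python3 -c "
from dm import *
go([-.018,-.0425,.013])
s=snap('wrist');save(s,'w15.png',None,1.25);pickle.dump(s,open('w15.pkl','wb'))
"
```

```text
clk 24.05 tcp rack [[-0.104  -0.0501  0.2447]] ori [-178.05   -1.81   -5.57] yaw_rack 0.0 F [ 0.51 -0.66  0.41] open 0.017229474083661118
tool delta [0.0787 0.0004 0.2345] per8 [0.0098 0.0001 0.0293]
```

View pics/w15.png

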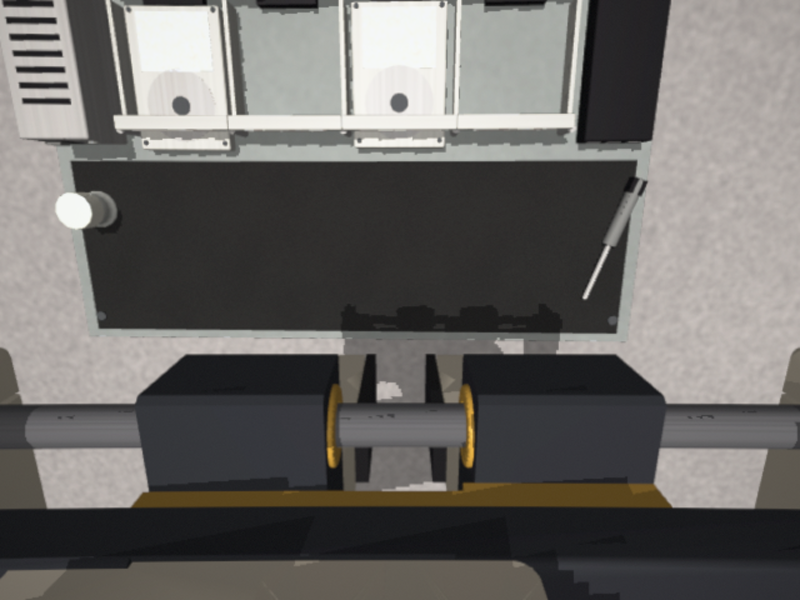

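```bash
python3 -c "
from dm import *
z=lambda a:((np.array(a,float)+.5)/1.25-.5)
s=pickle.load(open('w15.pkl','rb'));save(s,'w15z.png',(85,0,375,130),2.7)
meas('w15.pkl',[z(c) for c in [(354,145),(446,144),(141,147),(231,147)]])
meas('w15.pkl',[z(c) for c in [(341,131),(456,130)]],.041)
"
```

```text
[[-6.0, -7.1, 21.0], [-5.3, -78.4, 21.0], [-7.9, 160.5, 21.0], [-7.6, 89.5, 21.0]]
[[2.2, -0.3, 41.0], [2.7, -84.2, 41.0]]
```

View pics/w15z.png

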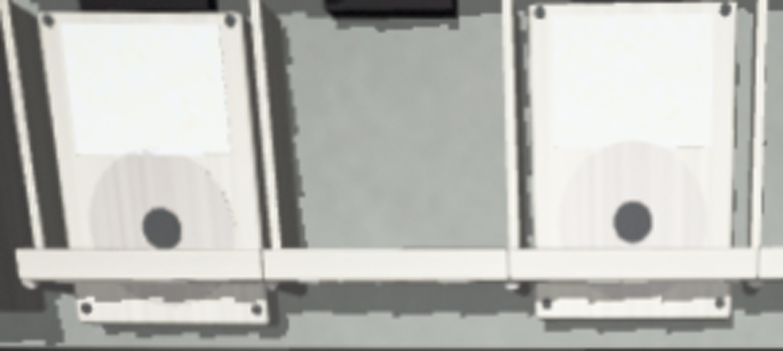

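```bash
python3 -c "
from h import *
o=get_obs();print(o['clock'],np.abs(o['qvel']).max())
s=snap('side');save(s,'s2.png',(180,100,440,300),3)
"
```

```text
24.1 0.47240198831450175
```

View pics/s2.png

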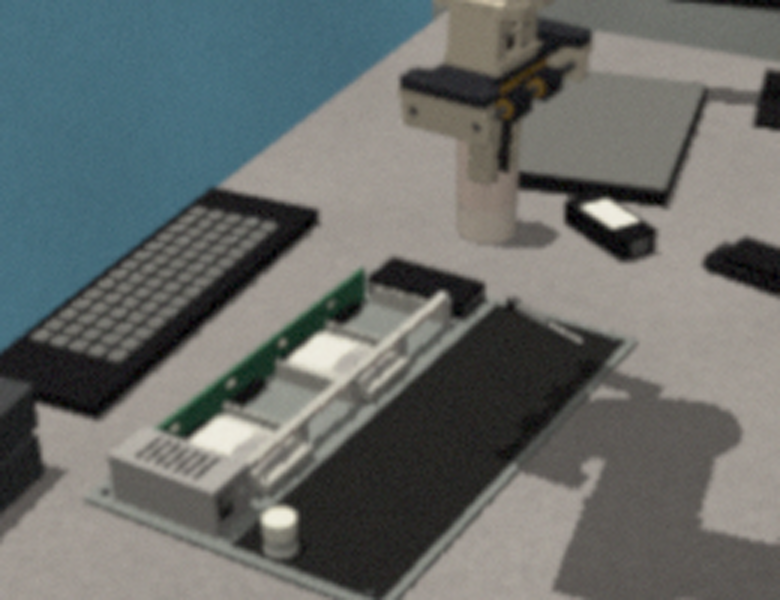

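The side view shows the drive in the third bay, lying flat with its end sticking out just like the one in bay one. The jar, screwdriver and can are where they were, and the hand is well clear.

```bash
python3 -c "
from plant import job
print(job.close_job())"
```

```text
the job is handed in; nothing more can be done
None
```

The loose drive is home in the third bay from the power-unit end (rack y -42 mm), and the job is handed in; no verdict was reported. The run took about 24 s of the 72 s allowed.

- **Counting off:** a closed fingertip ran along the top of the rail over bays one, two and three in one pass. It read about 8–12 N at the four points I checked. Partway along it drifted about 10 mm towards the back of the rack but, by its measured position, stayed on the rail; I corrected it.
- **Pushing:** I pushed the drive sideways to line it up with the bay, then straight in from behind with the fingers slightly apart. It was never pinched or lifted. The highest force I saw was about 9 N, at the stop; force was only read at the end of each 0.8 s move.
- **Final checks:**
  - **Home:** eight further 1 mm pushes moved the tool no further, and the drive's edge sits against the connector.
  - **Position:** its centre line is at about y -42.7 mm, and it looks square in the bay.
  - **Small disagreement:** its outer end measured x -5 to -6 mm instead of the expected -8 mm, while the installed drive measured -7.8 mm. A closer look put it nearer -7 mm, so I take the gap as an error in reading the edge; the drive cannot go past the connector.
- **Everything else:** the installed drive, jar, screwdriver and spray can look unmoved in the last pictures. The mug and parts tray were outside those pictures, but the arm never went near them.

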